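# Date-stamp a carton of noodles

### The arm

A 7-joint arm with a two-finger parallel gripper is mounted at the origin on the work surface. World frame = base frame: x ahead of the robot, y to its left, z up, the work surface at z = 0. Lengths are in m, angles in degrees, forces in N, time in s.
With the tool pointing down it reaches from about 0.35 to 0.9 m from the base axis. Payload 8.1 kg.
Tool frame: the origin (TCP) lies midway between the tips of the shut fingers; the grasp point (between the pads) lies 19 mm behind it; z points along the fingers, y is the line along which they close (so a half turn about z gives the same grasp; the last joint's range is limited). The gripper opens to 85 mm and grips with 20 to 120 N. Pads are 22 mm wide; open, the fingers measure 114 mm over their backs; the gripper's body (76 mm by 85 mm) begins 54 mm behind the grasp point. The pads swing forward as they close: fully open they stand 13 mm farther back than shut.
Start: joints at [60.355, 24.895, 1.432, 90.138, -0.665, 64.973, -4.303], TCP at [0.252, -0.572, 0.231] pointing down, gripper open.
Joint ranges: [-149.89, 149.89], [-25.12, 119.58], [-72.63, 75.52], [4.76, 147.25], [-75.54, 255.54], [6.69, 114.76], [-157.13, 157.13]. Speed limits (degrees/s): [127.2, 127.2, 172.46, 172.46, 180, 180, 180].

### API

Orientations are given as a 3x3 rotation matrix whose columns are the frame's x, y, z axes.
In Python, from cell import * gives the robot as it stands. The module is installed in compiled form; this text tells all that it offers.
- The arm moves only by the tool drive_tool, never from a script. Its argument "plan" is a list that holds one entry, the list of rows, each a list of 7 numbers: the turn, a rotation vector about the world's x, y, z in rad, then the shift along the world's x, y, z in mm, then the finger opening in mm, from 0 to 85.4. A call has 1 to 20 rows; each row is the pose to reach, as a shift and turn from the pose commanded when the call began; what a row does not reach only later rows make up. A row lasts 1/8 s, in which the tool goes at most 62.5 mm and 10.7 degrees, less where a joint would pass 70% of its speed; a pose out of reach is approached as far as the arm can. A call with a gripper value outside its range is refused whole. The fingers move at their own pace and stop on an object; "squeeze" is the grip in N (left out, the last holds). Time passes only in rows, so rows that repeat a pose let the fingers close. It gives the time, the measured TCP pose, the force, the opening and the grip force at its end, in the units of the state.
- state(): the state, without advancing time (a new reading comes with each control period).
- read_camera(name): name is "side" or "top"; returns (picture, depth): 400x640x3 uint8, blue, green, red; 400x640 float32, m along the optical axis (not along the pixel's ray), 0 where there is no reading.
- calibration(name): a dict with "camera_matrix" (3x3 intrinsics, pixels), "origin" and "orientation" of the camera in the world. Camera axes: x right, y up, looking along -z (the intrinsics and any distortion apply to the point x, -y, -z); pixel columns grow to the right and rows downward; lengths in m; the calibration is good to about 2 mm. A picture is of the moment at which its call begins. calibration takes no time and is no camera call.
- sign_off(): hands the job in; it is judged then, once.
The state is a dict: "t": time; "joints": joint angles; "qd": joint speeds; "tau": joint torques, N m; "tcp_pos": TCP position; "ee_rot": TCP orientation; "force": force on the tool from outside, world axes, zero at the start; "torque": the same for the moment, N m; "width": opening from 0.0 (shut) to 1.0 (fully open); "grip_force": force on a finger pad.
Only numpy, scipy, OpenCV 4.12 (cv2) and the standard library are available. Lean on these libraries where they do the work, as an engineer would, in place of code of your own. Each camera call takes 0.05 s, during which the arm holds its last target. There are 200 camera calls.

### The job

Load the noodle carton into the stamp press, blank white field first, between the side guides and fully home against the end stop. Then press the red knob all the way down to its stop, hold it there for about half a second and let it come fully up, pressing it only while the carton is home. Finally put the stamped carton flat and lengthwise in the blue tray, let go of it, and leave the bowl, the bottle and the cup stack where they stand.

Things in the scene. Friction and masses are not known exactly. Their poses are not given: they have to be found in the camera images.
- press: Stamp press fixed on the counter: green column and head on a grey base plate. Origin on the counter below the plunger axis; x runs from the open loading side towards the column, z up. The carton lies on the plate: 120 mm wide, 10 mm thick, x = -195 to +105 mm. The head covers x = -30 to +100, y = +-25 mm, 105 to 135 mm above the counter.
- end_stop (a point): Middle of the face of the steel end stop, at x = +45 mm of the press, 30 mm above the counter. Axes as the press.
- guide_mouth (a point): Middle between the near ends of the two parallel steel side guides, on the plate, at x = 0 of the press. From here to the end stop the guides are 66 mm apart and 20 mm high; towards the loading side they flare out to about 90 mm apart at x = -25 mm. Axes as the press.
- guard_edge (a point): Middle of the lower near edge of a clear horizontal guard pane over the press: at x = -23 mm, 348 mm above the counter. It runs to x = +130, y = +-100 mm, on posts at x = +88, y = +-78 mm. An upright tool does not fit over the knob under it: lean the tool back to the loading side, 30 to 45 degrees. Axes as the press.
- press_mark (a point): Point on the top of the base plate (10 mm above the counter) under the plunger axis, where the carton's white field belongs; axes as the press.
- plunger_top (a point): Centre of the top of the red mushroom knob of the plunger, 56 mm across, flat on top (48 mm), 190 mm above the counter when up and 165 mm when fully down. z up.
- plunger (a joint): Depth of the plunger in m: 0 = up, 0.025 = down against its stop. It moves straight down; a spring returns it (about 4 N to start it, about 14 N at the bottom, then rigid). Its stamp just reaches the top of a carton in the press at the bottom; when up it clears it by 25 mm.
- carton: Loose carton of dried noodles, 170 x 60 x 40 mm (x, y, z), about 0.2 kg, rigid, with a green band near the middle, a red band at its -x end and a blank white field at its +x end. Origin at the centre of its underside, x along its length towards the white field, z up. Home in the press, its centre is 40 mm to the loading side of the plunger axis. Hold it across its width in the red half.
- stamp_field (a point): Centre of the blank white field on top of the carton: 40 mm from the carton's centre along +x, 40 mm above its underside.
- tray: Shallow blue tray fixed on the counter, outside 260 x 160 x 18 mm (x, y, z), walls and floor 5 mm thick. Origin at the centre of its underside, x along its length.
- steel_bowl: Bystander: steel bowl, 120 mm across, 60 mm high; origin at the centre of its foot.
- sauce_bottle: Bystander: black bottle with red cap, 60 mm across, 170 mm high; origin at the centre of its foot.
- cup_stack: Bystander: stack of white tasting cups, 97 mm across, 120 mm high; origin at the centre of its foot.

How it is judged (in metres and radians):
On the way, in this order (a step that is already met when the one before it is completed fails the run):
1. the carton lies home in the press, its white field under the raised stamp (horizontal distance between stamp_field and press_mark below 0.008 m and angle between the x axis of carton and the x axis of press, either way round below 0.12 rad and z of stamp_field in the frame of press_mark below 0.044 m and angle between carton's own z axis and vertical below 0.08 rad and value of joint plunger below 0.004 m), for 0.2 s.
2. the plunger is held down at its stop with the carton home (horizontal distance between stamp_field and press_mark below 0.008 m and angle between the x axis of carton and the x axis of press, either way round below 0.12 rad and z of stamp_field in the frame of press_mark below 0.044 m and angle between carton's own z axis and vertical below 0.08 rad and value of joint plunger above 0.0235 m), for 0.3 s.
3. the plunger is let fully up again (value of joint plunger below 0.004 m), for 0.1 s.
At the end, for the whole second after the job is handed in: The carton lies at rest and upright, flat on the tray's floor (underside within 4 mm of it, tilt under 0.06 rad), its centre within 45 mm along and 50 mm across of the tray's, its length within 0.4 rad of the tray's; the plunger is up (under 4 mm) (value of joint plunger below 0.004 m and x of carton in the frame of tray between -0.045 and 0.045 m and y of carton in the frame of tray between -0.05 and 0.05 m and z of carton in the frame of tray below 0.009 m and angle between carton's own z axis and vertical below 0.06 rad and angle between the x axis of carton and the x axis of tray, either way round below 0.4 rad and linear speed of carton below 0.02 m/s); the robot touches nothing.
It fails at once if the plunger is pressed (over 10 mm) while the carton is not home (value of joint plunger above 0.01 m and not (horizontal distance between stamp_field and press_mark below 0.008 m and angle between the x axis of carton and the x axis of press, either way round below 0.12 rad and z of stamp_field in the frame of press_mark below 0.044 m and angle between carton's own z axis and vertical below 0.08 rad)).
It fails at once if a bystander is moved more than 30 mm or tipped over (distance of any of steel_bowl, sauce_bottle, cup_stack from where it was at the start of the episode above 0.03 m or angle between any of steel_bowl, sauce_bottle, cup_stack's own z axis and vertical above 0.35 rad).
It also fails if it takes over 72 s, if anything falls off the work surface, if the arm or the gripper's body presses on something with over 40 N, if the wrist force passes 120 N, or if a joint passes its speed limit or range.

## Working session

There is one attempt and no reset: what is moved stays moved. The work goes in short steps, Python scripts to look and compute and a tool call to move; the robot and the scene stay as the last step left them, time stands still between calls to the robot, and variables do not carry over. Pictures are saved under pics/ and viewed, at most 10 in all, crops included, and the job is handed in when it is done.

Besides the shell and the picture viewer there is one more tool, called after "Emit:" by a JSON object that holds its "api" and its "payload", one argument or row to a line. drive_tool: Moves the arm, as the interface text tells. Its arguments: {"type":"object","properties":{"plan":{"type":"array"},"squeeze":{"type":"number"}},"required":["plan"]}

```bash
mkdir -p pics
cat > h.py <<'E'
from cell import *
import numpy as np, cv2
def cloud(n):
    im,d=read_camera(n);c=calibration(n);K=np.array(c["camera_matrix"])
    v,u=np.mgrid[:400,:640]
    P=np.stack([(u-K[0,2])/K[0,0]*d,-(v-K[1,2])/K[1,1]*d,-d],-1)
    W=P@np.array(c["orientation"]).T+np.array(c["origin"])
    W[d==0]=np.nan
    return im,W
E
python3 - <<'E'
from h import *
for n in("top","side"):
    im,W=cloud(n);cv2.imwrite(f"pics/{n}0.png",im);np.save(f"{n}0.npy",W)
    c=calibration(n);print(n,c)
s=state();print(s)
E
```

```text
top {'camera_matrix': array([[461.96556715,   0.        , 321.15166871],
       [  0.        , 461.96556715, 197.852336  ],
       [  0.        ,   0.        ,   1.        ]]), 'origin': array([0.35347294, 0.00763634, 1.65117832]), 'orientation': array([[ 0.02707526,  0.98108409, -0.19167925],
       [-0.99960037,  0.02813058,  0.00278602],
       [ 0.00812537,  0.19152721,  0.98145367]])}
side {'camera_matrix': array([[461.23112684,   0.        , 318.05525446],
       [  0.        , 461.23112684, 201.25704928],
       [  0.        ,   0.        ,   1.        ]]), 'origin': array([0.58303872, 0.87563141, 0.85333352]), 'orientation': array([[-0.99942418,  0.00540932, -0.03349704],
       [-0.02991409, -0.60639919,  0.79459749],
       [-0.01601435,  0.79514197,  0.60621183]])}
{'t': 0.1, 'joints': array([60.35698586, 24.93306254,  1.43127387, 90.18307749, -0.66470422,
       64.97276399, -4.30422673]), 'qd': array([ 0.10357613, -0.09358517,  0.05459226, -0.13680387, -0.03254943,
        0.07158314,  0.0916777 ]), 'tau': array([ 3.04150672e-03, -6.71751595e+01,  1.02791525e+00, -3.16902244e+01,
        1.58105482e-02,  7.11702334e-03,  7.05691582e-05]), 'tcp_pos': array([ 0.25163244, -0.57162377,  0.23060345]), 'ee_rot': array([[ 9.15249578e-01,  4.02886761e-01, -6.83515077e-04],
       [ 4.02887319e-01, -9.15248762e-01,  1.22939967e-03],
       [-1.30277477e-04, -1.40058709e-03, -9.99999011e-01]]), 'force': array([ 0.0583425 , -0.30260877, -0.62945158]), 'torque': array([-0.01391874, -0.01702399,  0.0257943 ]), 'grip_force': 0.0, 'width': 1.0027456226017144}
```

View pics/top0.png

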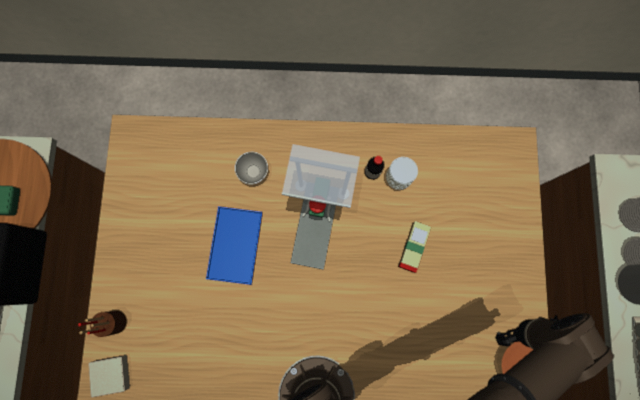

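View pics/side0.png

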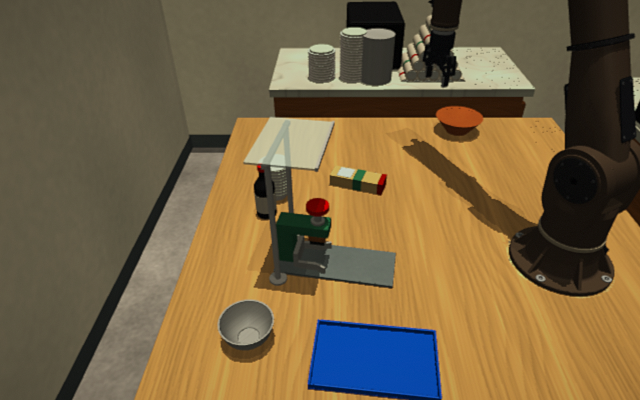

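The top view shows the carton at about (415,247), red end at (409,267) and white end at (420,232). The press plate is at (312,243), the knob at (317,208), the tray at (235,245), the bowl at (252,168), the bottle at (375,167) and the cups at (402,172). The side view agrees: knob (317,206), carton (358,180), tray (375,357).

```bash
cat > m.py <<'E'
from h import *
def rect(p):
    p=p[np.isfinite(p).all(1)];r=cv2.minAreaRect((p[:,:2]*1000).astype(np.float32));b=cv2.boxPoints(r)
    i=np.argmax([np.linalg.norm(b[1]-b[0]),np.linalg.norm(b[2]-b[1])]);e=b[i+1]-b[i];a=np.degrees(np.arctan2(e[1],e[0]))%180
    return np.round(r[0],1),np.round(r[1],1),round(a,1),"z",round(1000*np.median(p[:,2]),1),len(p)
def main_comp(m):
    n,l,s,_=cv2.connectedComponentsWithStats(m.astype(np.uint8));return l==1+np.argmax(s[1:,4])
def box(W,x0,x1,y0,y1,z0,z1):
    return (W[...,0]>x0)&(W[...,0]<x1)&(W[...,1]>y0)&(W[...,1]<y1)&(W[...,2]>z0)&(W[...,2]<z1)
E
python3 - <<'E'
from m import *
for n in("top","side"):
    im=cv2.imread(f"pics/{n}0.png").astype(int);W=np.load(f"{n}0.npy");b,g,r=im[...,0],im[...,1],im[...,2]
    print(n,"table z",np.nanmedian(W[box(W,.2,.6,-.1,.1,-.02,.008)][:,2]))
    print("carton",rect(W[main_comp(box(W,.3,.75,-.45,-.15,.032,.055))]))
    red=(r>120)&(g<60)&(b<60)
    m=red&box(W,.4,.8,-.15,.15,.17,.2);print("knob",rect(W[m]),np.nanmean(W[m],0))
    m=(b>110)&(r<70)&box(W,.2,.8,.1,.6,-.01,.03);print("tray",rect(W[main_comp(m)]))
    grey=(abs(r-g)<25)&(abs(b-g)<25)&(g>60)&box(W,.3,.8,-.2,.15,.003,.018)
    print("plate",rect(W[main_comp(grey)]))
    for nm,q in(("post/pane",box(W,.4,1,-.2,.2,.3,.4)),("head",box(W,.4,1,-.15,.15,.12,.145)),("bystand",box(W,.5,1,-.4,-.12,.03,.3)),("bowl",box(W,.5,1,.12,.35,.03,.1))):
        if q.sum()>5: print(nm,rect(W[main_comp(q)]))
E
```

```text
top table z 0.00042602687235704373
carton (array([ 507.6, -330.4]), array([ 61.2, 171.8]), np.float32(161.3), 'z', np.float64(40.1), 842)
knob (array([599.3,  19.7]), array([32.7,  9.4]), np.float32(79.5), 'z', np.float64(188.7), 27) [0.60011531 0.02111829 0.18841256]
tray (array([495.6, 305.8]), array([159.4, 256.9]), np.float32(174.4), 'z', np.float64(5.6), 3228)
plate (array([544.6,  29.2]), array([122.6, 234.3]), np.float32(170.1), 'z', np.float64(10.2), 1729)
post/pane (array([674.5,   6.5]), array([200.7, 155.5]), np.float32(80.6), 'z', np.float64(355.0), 3590)
head (array([601.5,  18.1]), array([49.4, 20.6]), np.float32(83.5), 'z', np.float64(134.6), 67)
bystand (array([ 758.6, -275.3]), array([94.5, 96.3]), np.float32(177.1), 'z', np.float64(118.3), 778)
bowl (array([769.2, 254.2]), array([116.8, 117.2]), np.float32(140.7), 'z', np.float64(50.7), 362)
side table z 0.0004538158425611005
carton (array([ 506.3, -325.9]), array([ 70.3, 171.6]), np.float32(162.0), 'z', np.float64(40.1), 701)
knob (array([608.6,  12.9]), array([21.9, 52.1]), np.float32(115.6), 'z', np.float64(190.2), 40) [0.6018925  0.02132659 0.19019263]
tray (array([497.6, 306.5]), array([162.3, 260.5]), np.float32(174.7), 'z', np.float64(5.7), 7919)
plate (array([525. ,  31.4]), array([125.1, 191.8]), np.float32(170.6), 'z', np.float64(10.5), 2278)
post/pane (array([673.5,   7.2]), array([207.6, 153.9]), np.float32(80.6), 'z', np.float64(355.5), 3649)
head (array([654.6,  11.1]), array([ 55.2, 129.5]), np.float32(170.5), 'z', np.float64(134.8), 890)
bystand (array([ 788.5, -164. ]), array([26.6, 47. ]), np.float32(158.4), 'z', np.float64(97.7), 459)
bowl (array([767.6, 257. ]), array([120., 118.]), np.float32(89.3), 'z', np.float64(48.9), 1207)
```

Emit:
{"api": "drive_tool", "payload": {
  "plan": [
    [[0, 0, 0.4, 40, 50, -20, 85], [0, 0, 0.8, 80, 100, -40, 85], [0, 0, 1.2, 120, 150, -60, 85], [0, 0, 1.6, 160, 200, -80, 85], [0, 0, 2.0, 203, 259, -100, 85], [0, 0, 2.4, 203, 259, -130, 85], [0, 0, 2.402, 203, 259, -130, 85], [0, 0, 2.402, 203, 259, -130, 85], [0, 0, 2.402, 203, 259, -130, 85], [0, 0, 2.402, 203, 259, -130, 85], [0, 0, 2.402, 203, 259, -130, 85], [0, 0, 2.402, 203, 259, -130, 85], [0, 0, 2.402, 203, 259, -130, 85], [0, 0, 2.402, 203, 259, -130, 85], [0, 0, 2.402, 203, 259, -130, 85], [0, 0, 2.402, 203, 259, -130, 85]]
  ],
  "squeeze": 40
}}

```text
t: 2.1
tcp_pos: [0.4548, -0.313, 0.1013]
ee_rot: [[-0.947, 0.321, -0.0], [0.321, 0.947, -0.0], [0.0, -0.0, -1.0]]
force: [-0.7, -0.4, -0.0]
width: 0.99
grip_force: 0.0
```

Run:
```python
from m import *
s=state();print(s['t'],s['joints'].round(1),s['tcp_pos'].round(4),s['ee_rot'].round(3).tolist(),s['force'])
im,W=cloud("top");print(rect(W[main_comp(box(W,.3,.75,-.45,-.15,.034,.045))]))
cv2.imwrite("pics/a.png",cv2.resize(im[170:320,330:530],None,fx=3,fy=3))
```

```text
2.1 [ 54.8  31.3 -36.1 106.6  23.6  49.7  78.4] [ 0.4548 -0.313   0.1013] [[-0.947, 0.321, -0.0], [0.321, 0.947, -0.0], [0.0, -0.0, -1.0]] [-0.66589919 -0.41535006 -0.02782088]
(array([ 537.7, -339.9]), array([ 59.9, 108.4]), np.float32(160.3), 'z', np.float64(39.8), 303)
```

View pics/a.png

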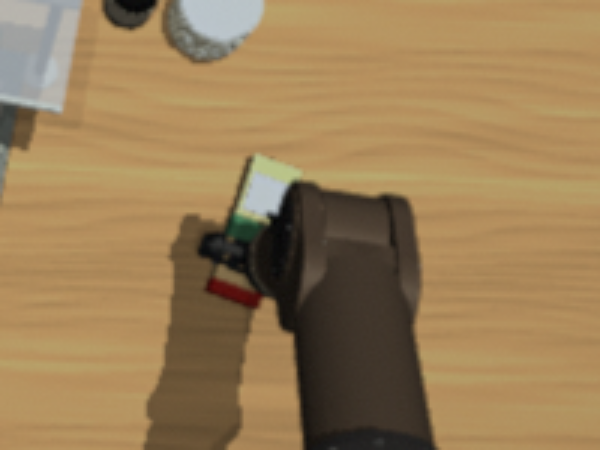

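The crop shows the fingers across the carton at about (230,245), ahead of the red band at (235,290), and aligned with its length. I'll descend and grip.

Emit:
{"api": "drive_tool", "payload": {
  "plan": [
    [[0, 0, 0, 0, 0, -40, 85], [0, 0, 0, 0, 0, -75, 85], [0, 0, 0, 0, 0, -90, 85], [0, 0, 0, 0, 0, -96, 85], [0, 0, 0, 0, 0, -96, 85], [0, 0, 0, 0, 0, -96, 50], [0, 0, 0, 0, 0, -96, 40], [0, 0, 0, 0, 0, -96, 40], [0, 0, 0, 0, 0, -96, 40], [0, 0, 0, 0, 0, -96, 40], [0, 0, 0, 0, 0, -96, 40], [0, 0, 0, 0, 0, -96, 40], [0, 0, 0, 0, 0, -80, 40], [0, 0, 0, 0, 0, -40, 40], [0, 0, 0, 0, 0, -30, 40], [0, 0, 0, 0, 0, -30, 40]]
  ],
  "squeeze": 40
}}

```text
t: 4.15
tcp_pos: [0.4551, -0.3135, 0.0722]
ee_rot: [[-0.948, 0.32, 0.001], [0.32, 0.948, -0.001], [-0.002, -0.001, -1.0]]
force: [0.4, 0.3, -2.5]
width: 0.696
grip_force: 44.1
```

Run:
```python
from m import *
s=state();print(s['t'],s['joints'].round(1),s['tcp_pos'].round(4),s['ee_rot'].round(3).tolist(),s['force'])
for n in("top","side"):
    im,W=cloud(n)
    m=main_comp(box(W,.5,.75,-.48,-.2,.09,.13));p=W[m];print(n,rect(p))
    e=np.array([.948,-.319]);q=(p[:,:2]-s['tcp_pos'][:2])@e;print("front extent",np.nanpercentile(q,[99,100])); f=p[np.isfinite(q)&(q>.08)&(p[:,2]>.1)];print(np.polyfit((f[:,:2]-s['tcp_pos'][:2])@e,f[:,2],1))
    if n=="side": cv2.imwrite("pics/b.png",cv2.resize(im[80:280,230:430],None,fx=3,fy=3))
```

```text
4.15 [ 53.8  33.4 -34.8 108.   25.8  46.5  76.6] [ 0.4551 -0.3135  0.0722] [[-0.948, 0.32, 0.001], [0.32, 0.948, -0.001], [-0.002, -0.001, -1.0]] [ 0.35085251  0.27433442 -2.54163675]
top (array([ 539.7, -341.3]), array([ 60.9, 102.8]), np.float32(160.7), 'z', np.float64(105.4), 343)
front extent [0.13894072 0.14077986]
[-0.00429116  0.10681368]
side (array([ 538.6, -338.6]), array([ 68.5, 102.7]), np.float32(159.2), 'z', np.float64(104.5), 433)
front extent [0.13732491 0.13940051]
[-0.01552848  0.10672395]
```

View pics/b.png

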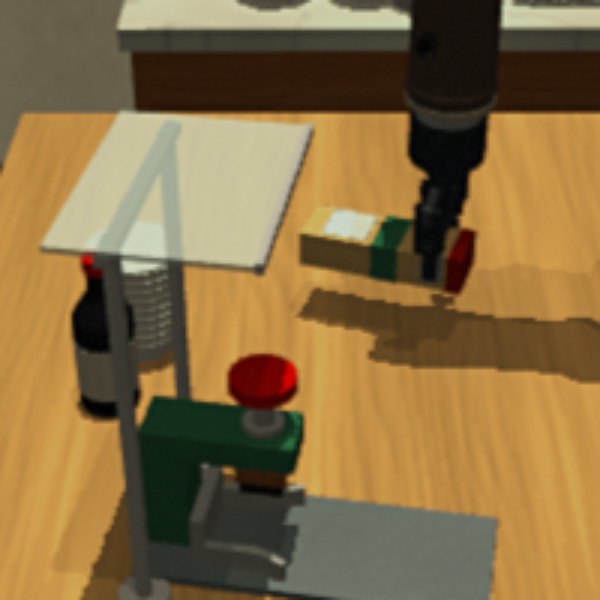

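The crop shows the carton held level at its red end, clear of the counter. The knob is at (263,378), and the guides run from about (205,480) to (285,555). Next I take it to the loading side of the press.

Emit:
{"api": "drive_tool", "payload": {
  "plan": [
    [[0, 0, 0.02, -10, 50, 15, 40], [0, 0, 0.06, -20, 100, 20, 40], [0, 0, 0.09, -30, 150, 20, 40], [0, 0, 0.12, -40, 200, 20, 40], [0, 0, 0.15, -46, 250, 20, 40], [0, 0, 0.165, -46, 300, 20, 40], [0, 0, 0.165, -46, 345, 20, 40], [0, 0, 0.165, -46, 365, 10, 40], [0, 0, 0.165, -46, 365, -10, 40], [0, 0, 0.165, -46, 365, -30, 40], [0, 0, 0.165, -46, 365, -45, 40], [0, 0, 0.165, -46, 365, -50, 40], [0, 0, 0.165, -46, 365, -50, 40], [0, 0, 0.165, -46, 365, -50, 40]]
  ]
}}

```text
t: 6.0
tcp_pos: [0.4091, 0.052, 0.0216]
ee_rot: [[-0.987, 0.159, 0.0], [0.159, 0.987, 0.0], [-0.0, 0.0, -1.0]]
force: [-0.1, 0.3, -1.5]
width: 0.695
grip_force: 44.1
```

Run:
```python
from m import *
s=state();print(s['t'],s['joints'].round(1),s['tcp_pos'].round(4),s['ee_rot'].round(3).tolist(),s['force'])
a=np.radians(-9.5);e=np.array([np.cos(a),np.sin(a)]);l=np.array([-e[1],e[0]])
for n in("top","side"):
    im,W=cloud(n);np.save(n+"1.npy",W);q=W[...,:2]-np.array([.621,.0162]);X=q@e;Y=q@l;Z=W[...,2]
    m=(X>-.2)&(X<-.05)&(abs(Y)<.06)&(Z>.046)&(Z<.065);p=W[main_comp(m)];print(n,rect(p),"Y ext",np.nanpercentile(Y[main_comp(m)],[1,99]),"X",np.nanmax(X[m]))
    k=(im[...,2]>120)&(im[...,1]<60)&(Z>.17)&(Z<.2)&(abs(X)<.05);print("knob",X[k].min(),X[k].max(),Y[k].min(),Y[k].max())
    h=(Z>.12)&(Z<.137)&(X>-.06)&(X<.11)&(abs(Y)<.05);print("head Y",np.nanpercentile(Y[h],[1,50,99]),np.nanpercentile(X[h],[1,99]))
    g=(Z>.02)&(Z<.034)&(X>-.03)&(X<.03)&(abs(Y)<.06);print("guides",g.sum());
    for v in (-.02,-.01,0,.01,.02,.03):
        b=g&(abs(X-v)<.005);print(v,np.sort(Y[b].round(4))[[0,1,-2,-1]] if b.sum()>3 else "")
cv2.imwrite("pics/c.png",cv2.resize(im[170:320,230:430],None,fx=3,fy=3))
```

```text
6.0 [ 13.5  29.3 -36.  128.8  33.8  31.1  32.2] [0.4091 0.052  0.0216] [[-0.987, 0.159, 0.0], [0.159, 0.987, 0.0], [-0.0, 0.0, -1.0]] [-0.06047947  0.25248502 -1.4675846 ]
top (array([512.1,  35.2]), array([59.1, 72.3]), np.float32(170.3), 'z', np.float64(54.9), 286) Y ext [-0.02870579  0.02978226] X -0.07443250506421163
knob -0.02636261344186344 -0.01681563272633798 -0.017291228503597784 0.016168836040984392
head Y [-0.02566719 -0.00684339  0.02302621] [-0.02892532 -0.00927171]
guides 55
-0.02 [-0.0503 -0.0481  0.0437  0.0467]
-0.01 [-0.0461 -0.0455  0.0414  0.0424]
0 [-0.0392 -0.0365  0.0375  0.0471]
0.01 [-0.0421 -0.0414  0.0381  0.0391]
0.02 [-0.0394 -0.0387  0.0376  0.0396]
0.03 [-0.0562 -0.0415 -0.0344  0.0384]
side (array([485.5,  40.2]), array([ 68.4, 124.5]), np.float32(170.6), 'z', np.float64(55.5), 985) Y ext [-0.0281252   0.03408434] X -0.07538546141397866
knob -0.02636735720464214 0.025924211798914274 -0.023132261377206434 0.02343187556778104
head Y [-0.02247652  0.01527683  0.02776405] [-0.03001592  0.09735709]
guides 174
-0.02 [-0.0527 -0.0467  0.0509  0.052 ]
-0.01 [-0.0491 -0.0453  0.047   0.0472]
0 [-0.0372 -0.0353  0.0413  0.0417]
0.01 [-0.0348 -0.0346  0.0437  0.0442]
0.02 [-0.0353 -0.033   0.0435  0.0439]
0.03 [-0.033  -0.0327  0.0424  0.0426]
```

View pics/c.png

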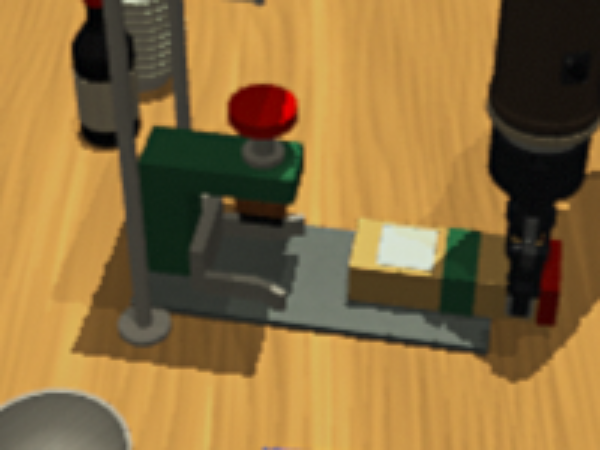

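The carton is on the press line, with its front at about (350,285) facing the mouth of the guides (285,290), and lateral error is within 2 mm. I'll lower it and slide in.

Emit:
{"api": "drive_tool", "payload": {
  "plan": [
    [[0, 0, 0, 10, -1.7, -3, 40], [0, 0, 0, 30, -5, -5, 40], [0, 0, 0, 45, -7.5, -5, 40], [0, 0, 0, 55, -9.2, -5, 40], [0, 0, 0, 65, -10.9, -5, 40], [0, 0, 0, 75, -12.5, -5, 40], [0, 0, 0, 85, -14.2, -5, 40], [0, 0, 0, 95, -15.9, -5, 40], [0, 0, 0, 104, -17.4, -5, 40], [0, 0, 0, 110, -18.4, -5, 40], [0, 0, 0, 114, -19.1, -5, 40], [0, 0, 0, 114, -19.1, -5, 40]]
  ]
}}

```text
t: 7.6
tcp_pos: [0.5232, 0.0328, 0.0164]
ee_rot: [[-0.987, 0.159, 0.0], [0.159, 0.987, 0.0], [-0.0, 0.0, -1.0]]
force: [-2.0, 0.7, 4.5]
width: 0.7
grip_force: 44.9
```

Emit:
{"api": "drive_tool", "payload": {
  "plan": [
    [[0, 0, 0, 1.5, -0.25, 0.5, 40], [0, 0, 0, 3, -0.5, 0.5, 40], [0, 0, 0, 4, -0.7, 0.5, 40], [0, 0, 0, 4, -0.7, 0.5, 40]]
  ]
}}

```text
t: 8.1
tcp_pos: [0.527, 0.0321, 0.0167]
ee_rot: [[-0.987, 0.159, 0.0], [0.159, 0.987, 0.0], [-0.0, 0.0, -1.0]]
force: [0.7, -0.3, -0.4]
width: 0.697
grip_force: 44.1
```

Emit:
{"api": "drive_tool", "payload": {
  "plan": [
    [[0, 0, 0, 1.5, -0.25, 0, 40], [0, 0, 0, 3, -0.5, 0, 40], [0, 0, 0, 4, -0.7, 0, 40], [0, 0, 0, 5, -0.8, 0, 40], [0, 0, 0, 5, -0.8, 0, 40]]
  ]
}}

```text
t: 8.72
tcp_pos: [0.5278, 0.0319, 0.0164]
ee_rot: [[-0.987, 0.158, -0.006], [0.158, 0.987, -0.001], [0.006, -0.002, -1.0]]
force: [-15.5, 1.6, 10.8]
width: 0.691
grip_force: 45.6
```

Contact with the stop, at the expected place. I'll relax the push, let go, rise and check.

Emit:
{"api": "drive_tool", "payload": {
  "plan": [
    [[0, 0, 0, -3, 0.5, -1, 40], [0, 0, 0, -3, 0.5, -1.5, 40], [0, 0, 0, -3, 0.5, -1.5, 75], [0, 0, 0, -3, 0.5, -1.5, 85], [0, 0, 0, -3, 0.5, -1.5, 85], [0, 0, 0, -3, 0.5, -1.5, 85], [0, 0, 0, -3, 0.5, 10, 85], [0, 0, 0, -10, 1.7, 40, 85], [0, 0, 0, -40, 6.7, 70, 85], [0, 0, 0, -80, 13, 100, 85], [0, 0, 0, -100, 16, 130, 85], [0, 0, 0, -100, 16, 130, 85]]
  ]
}}

```text
t: 10.22
tcp_pos: [0.4319, 0.0478, 0.1492]
ee_rot: [[-0.987, 0.158, 0.004], [0.158, 0.987, -0.001], [-0.004, -0.0, -1.0]]
force: [0.1, -0.7, 0.1]
width: 0.997
grip_force: 0.0
```

Run:
```python
from m import *
s=state();print(s['t'],s['joints'].round(1),s['tcp_pos'].round(4),s['ee_rot'].round(3).tolist(),s['force'])
a=np.radians(-9.5);e=np.array([np.cos(a),np.sin(a)]);l=np.array([-e[1],e[0]])
for n in("top","side"):
    im,W=cloud(n);q=W[...,:2]-np.array([.621,.0162]);X=q@e;Y=q@l;Z=W[...,2]
    m=main_comp((X>-.2)&(X<-.03)&(abs(Y)<.06)&(Z>.045)&(Z<.06));print(n,rect(W[m]),"Y",np.nanpercentile(Y[m],[1,99]),"X",np.nanpercentile(X[m],[.5,99.5]))
cv2.imwrite("pics/d.png",cv2.resize(im[170:320,230:430],None,fx=3,fy=3))
```

```text
10.225 [ 25.   19.3 -46.9 118.8  18.9  49.1  48.1] [0.4319 0.0478 0.1492] [[-0.987, 0.158, 0.004], [0.158, 0.987, -0.001], [-0.004, -0.0, -1.0]] [ 0.06787117 -0.71736343  0.10612129]
top (array([554.7,  27.6]), array([59.8, 74.3]), np.float32(170.2), 'z', np.float64(50.3), 241) Y [-0.0292757   0.02946615] X [-0.10103286 -0.03026592]
side (array([544.3,  30.9]), array([66.1, 96. ]), np.float32(170.9), 'z', np.float64(50.5), 691) Y [-0.02813502  0.03297732] X [-0.12526488 -0.03061604]
```

View pics/d.png

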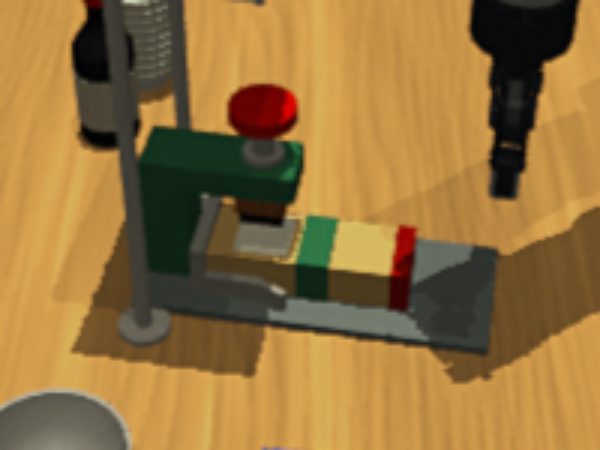

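The side crop shows the carton home: its white field is at (265,237) under the stamp, with its front face against the stop at (205,235). Now shut the fingers, lean back 40° and hover over the knob.

Emit:
{"api": "drive_tool", "payload": {
  "plan": [
    [[-0.02, -0.12, 0, 0, 0, 30, 40], [-0.04, -0.25, 0, 20, -3, 60, 10], [-0.06, -0.37, 0, 50, -8, 90, 0], [-0.08, -0.5, 0, 80, -13, 95, 0], [-0.1, -0.6, 0, 110, -18, 95, 0], [-0.115, -0.688, 0, 130, -22, 95, 0], [-0.115, -0.688, 0, 130, -22, 95, 0], [-0.115, -0.688, 0, 150, -25, 85, 0], [-0.115, -0.688, 0, 175, -29, 75, 0], [-0.115, -0.688, 0, 192, -32, 66, 0], [-0.115, -0.688, 0, 192, -32, 66, 0], [-0.115, -0.688, 0, 192, -32, 66, 0]]
  ]
}}

```text
t: 11.82
tcp_pos: [0.6234, 0.0157, 0.2121]
ee_rot: [[-0.758, 0.16, 0.633], [0.121, 0.987, -0.105], [-0.641, -0.004, -0.767]]
force: [0.8, -0.1, -0.2]
width: 0.001
grip_force: 0.0
```

Run:
```python
from m import *
s=state();print(s['t'],s['joints'].round(1),s['tcp_pos'].round(4),s['ee_rot'].round(3).tolist(),s['force'])
im,W=cloud("side")
cv2.imwrite("pics/e.png",cv2.resize(im[60:310,180:430],None,fx=2.4,fy=2.4))
```

```text
11.825 [ 15.7  15.6 -36.6 125.4  82.5  25.9  -8.6] [0.6234 0.0157 0.2121] [[-0.758, 0.16, 0.633], [0.121, 0.987, -0.105], [-0.641, -0.004, -0.767]] [ 0.8240901  -0.12168872 -0.23934961]
```

View pics/e.png

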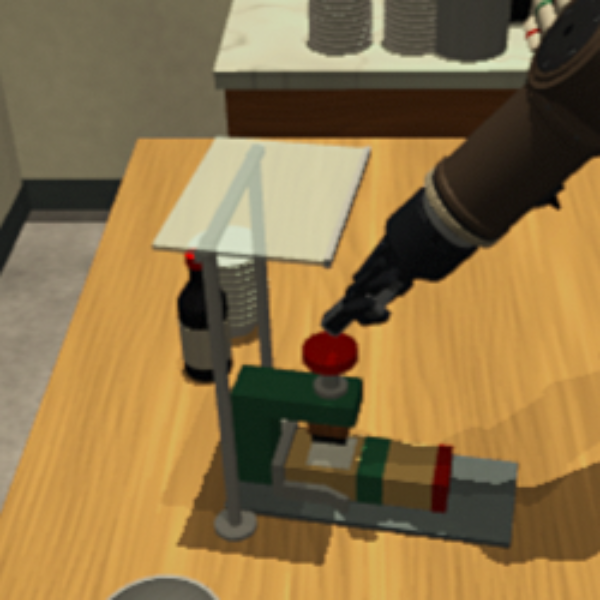

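The crop shows the shut fingertips at (333,325) just above the middle of the knob (330,350), clear of the pane edge (330,263). I'll press slowly.

Emit:
{"api": "drive_tool", "payload": {
  "plan": [
    [[0, 0, 0, 0, 0, -6, 0], [0, 0, 0, 0, 0, -12, 0], [0, 0, 0, 0, 0, -18, 0], [0, 0, 0, 0, 0, -22, 0], [0, 0, 0, 0, 0, -26, 0], [0, 0, 0, 0, 0, -30, 0], [0, 0, 0, 0, 0, -34, 0], [0, 0, 0, 0, 0, -38, 0], [0, 0, 0, 0, 0, -38, 0]]
  ]
}}

```text
t: 13.0
tcp_pos: [0.6238, 0.0156, 0.1755]
ee_rot: [[-0.756, 0.16, 0.634], [0.12, 0.987, -0.106], [-0.643, -0.004, -0.766]]
force: [-8.6, 0.5, 11.5]
width: 0.005
grip_force: 5.6
```

Emit:
{"api": "drive_tool", "payload": {
  "plan": [
    [[0, 0, 0, 0, 0, -3, 0], [0, 0, 0, 0, 0, -6, 0], [0, 0, 0, 0, 0, -8, 0], [0, 0, 0, 0, 0, -8, 0], [0, 0, 0, 0, 0, -8, 0]]
  ]
}}

```text
t: 13.62
tcp_pos: [0.6242, 0.0156, 0.1697]
ee_rot: [[-0.754, 0.16, 0.637], [0.119, 0.987, -0.107], [-0.646, -0.005, -0.763]]
force: [-22.7, -0.3, 32.0]
width: 0.002
grip_force: 15.8
```

The force of 32 N is well past the spring's 14 N, so the knob is on its stop. Hold and verify.

Emit:
{"api": "drive_tool", "payload": {
  "plan": [
    [[0, 0, 0, 0, 0, 0, 0], [0, 0, 0, 0, 0, 0, 0], [0, 0, 0, 0, 0, 0, 0], [0, 0, 0, 0, 0, 0, 0]]
  ]
}}

```text
t: 14.12
tcp_pos: [0.6242, 0.0156, 0.1697]
ee_rot: [[-0.754, 0.16, 0.637], [0.119, 0.987, -0.107], [-0.646, -0.005, -0.763]]
force: [-23.2, -1.3, 32.1]
width: 0.001
grip_force: 15.8
```

Run:
```python
from m import *
im,W=cloud("side");Z=W[...,2];k=(im[...,2]>120)&(im[...,1]<60)&box(W,.57,.68,-.04,.07,.14,.2)
print(np.nanpercentile(Z[k],[50,75,90,95]),k.sum(),state()['force'])
a=np.radians(-9.5);e=np.array([np.cos(a),np.sin(a)])
X=(W[...,:2]-np.array([.621,.0162]))@e;m=main_comp(box(W,.45,.7,-.05,.1,.045,.06)&(X<-.03));print(np.nanpercentile(X[m],[.5]),rect(W[m]))
```

```text
[0.16554407 0.16623946 0.16650507 0.16704859] 27 [-22.47391804  -1.81785825  32.20647756]
[-0.12535239] (array([544.4,  30.8]), array([67. , 95.6]), np.float32(171.0), 'z', np.float64(50.5), 690)
```

Knob top is at 165.5 mm, so it is fully down, and the carton hasn't moved. Release, back off and stand the tool upright.

Emit:
{"api": "drive_tool", "payload": {
  "plan": [
    [[0, 0, 0, 0, 0, 10, 0], [0, 0, 0, 0, 0, 25, 0], [0, 0, 0, 0, 0, 45, 0], [0, 0, 0, -30, 5, 60, 0], [0, 0, 0, -70, 12, 60, 0], [0.02, 0.12, 0, -110, 18, 55, 0], [0.04, 0.24, 0, -150, 25, 40, 30], [0.06, 0.36, 0, -170, 28, 20, 60], [0.08, 0.48, 0, -170, 28, 0, 85], [0.1, 0.6, 0, -170, 28, -20, 85], [0.115, 0.688, 0, -160, 26, -40, 85], [0.115, 0.688, 0, -150, 25, -46, 85], [0.115, 0.688, 0, -140, 23.5, -46, 85], [0.115, 0.688, 0, -140, 23.5, -46, 85]]
  ]
}}

```text
t: 15.92
tcp_pos: [0.4843, 0.0392, 0.1216]
ee_rot: [[-0.987, 0.159, 0.002], [0.159, 0.987, -0.0], [-0.002, 0.0, -1.0]]
force: [-0.5, 0.1, 0.5]
width: 0.995
grip_force: 0.0
```

Run:
```python
from m import *
s=state();print(s['t'],s['joints'].round(1),s['tcp_pos'].round(4),s['ee_rot'].round(3).tolist(),s['force'])
im,W=cloud("side");Z=W[...,2];k=(im[...,2]>120)&(im[...,1]<60)&box(W,.57,.68,-.04,.07,.14,.2)
print(np.nanpercentile(Z[k],[50,75,90,95]))
m=main_comp(box(W,.45,.7,-.05,.1,.045,.06));print(rect(W[m]))
```

```text
15.925 [ 21.4  25.5 -42.2 114.2  22.8  48.5  47.5] [0.4843 0.0392 0.1216] [[-0.987, 0.159, 0.002], [0.159, 0.987, -0.0], [-0.002, 0.0, -1.0]] [-0.54451178  0.12235821  0.48725131]
[0.1901786  0.19113007 0.19184347 0.19249901]
(array([597. ,  25.8]), array([ 76.5, 201.7]), np.float32(168.8), 'z', np.float64(50.6), 1284)
```

The knob is up again (190 mm). Grip the carton and draw it out.

Emit:
{"api": "drive_tool", "payload": {
  "plan": [
    [[0, 0, 0, 25, -4, -40, 85], [0, 0, 0, 40, -6.6, -70, 85], [0, 0, 0, 43, -7.1, -95, 85], [0, 0, 0, 43, -7.1, -105, 85], [0, 0, 0, 43, -7.1, -105, 85], [0, 0, 0, 43, -7.1, -105, 40], [0, 0, 0, 43, -7.1, -105, 40], [0, 0, 0, 43, -7.1, -105, 40], [0, 0, 0, 43, -7.1, -105, 40], [0, 0, 0, 43, -7.1, -105, 40], [0, 0, 0, 43, -7.1, -105, 40], [0, 0, 0, 43, -7.1, -102, 40], [0, 0, 0, 30, -5, -102, 40], [0, 0, 0, 10, -1.6, -102, 40], [0, 0, 0, -20, 3.3, -102, 40], [0, 0, 0, -50, 8.3, -102, 40], [0, 0, 0, -80, 13.4, -100, 40], [0, 0, 0, -95, 15.9, -80, 40], [0, 0, 0, -95, 15.9, -60, 40]]
  ],
  "squeeze": 40
}}

```text
t: 18.35
tcp_pos: [0.386, 0.0547, 0.0611]
ee_rot: [[-0.988, 0.157, -0.002], [0.157, 0.988, -0.001], [0.002, -0.002, -1.0]]
force: [0.2, 0.4, -1.5]
width: 0.691
grip_force: 43.9
```

Emit:
{"api": "drive_tool", "payload": {
  "plan": [
    [[0, 0, 0, 0, 35, 10, 40], [0, 0, 0.02, 10, 75, 15, 40], [0, 0, 0.04, 20, 115, 15, 40], [0, 0, 0.05, 30, 155, 15, 40], [0, 0, 0.06, 40, 195, 15, 40], [0, 0, 0.07, 50, 230, 10, 40], [0, 0, 0.07, 56, 250, 0, 40], [0, 0, 0.07, 56, 256, -15, 40], [0, 0, 0.07, 56, 256, -30, 40], [0, 0, 0.07, 56, 256, -40, 40], [0, 0, 0.07, 56, 256, -45, 40], [0, 0, 0.07, 56, 256, -45, 40]]
  ]
}}

```text
t: 19.85
tcp_pos: [0.4448, 0.3102, 0.0156]
ee_rot: [[-0.996, 0.09, -0.0], [0.09, 0.996, -0.0], [0.0, -0.0, -1.0]]
force: [-0.3, -0.1, -2.0]
width: 0.695
grip_force: 43.9
```

Run:
```python
from m import *
s=state();print(s['t'],s['tcp_pos'].round(4),s['force'])
im,W=cloud("side");m=main_comp(box(W,.4,.65,.2,.4,.035,.065));print(rect(W[m]))
cv2.imwrite("pics/f.png",cv2.resize(im[200:400,230:530],None,fx=2,fy=2))
```

```text
19.85 [0.4448 0.3102 0.0156] [-0.31633176 -0.14848507 -2.01479894]
(array([519.4, 304.7]), array([ 65.3, 130.6]), np.float32(173.7), 'z', np.float64(48.5), 1845)
```

View pics/f.png

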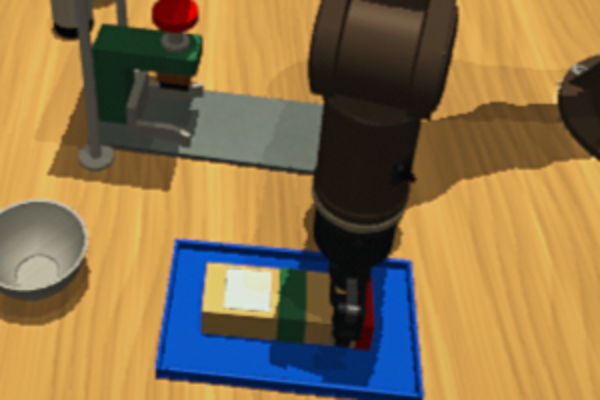

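The carton sits central and lengthwise over the tray, from (205,300) to (372,310), about 4 mm above its floor. Lower, release and rise.

Emit:
{"api": "drive_tool", "payload": {
  "plan": [
    [[0, 0, 0, 0, 0, -2, 40], [0, 0, 0, 0, 0, -4, 40], [0, 0, 0, 0, 0, -4, 40], [0, 0, 0, 0, 0, -4, 70], [0, 0, 0, 0, 0, -4, 85], [0, 0, 0, 0, 0, -4, 85], [0, 0, 0, 0, 0, -4, 85], [0, 0, 0, 0, 0, 15, 85], [0, 0, 0, 0, 0, 60, 85], [0, 0, 0, -20, 0, 110, 85], [0, 0, 0, -40, 0, 150, 85], [0, 0, 0, -40, 0, 150, 85], [0, 0, 0, -40, 0, 150, 85]]
  ]
}}

```text
t: 21.52
tcp_pos: [0.4052, 0.3104, 0.1663]
ee_rot: [[-0.996, 0.09, 0.001], [0.09, 0.996, -0.0], [-0.001, -0.0, -1.0]]
force: [0.9, -1.0, 1.0]
width: 0.992
grip_force: 0.0
```

Run:
```python
from m import *
s=state();print(s['t'],s['tcp_pos'].round(4),s['force'])
for n in("side","top"):
    im,W=cloud(n);m=main_comp(box(W,.3,.65,.2,.42,.035,.065));print(rect(W[m]))
cv2.imwrite("pics/g.png",im)
```

```text
21.525 [0.4052 0.3104 0.1663] [ 0.87072636 -1.00047825  1.01042412]
(array([499.5, 307.4]), array([ 64.1, 170.6]), np.float32(174.7), 'z', np.float64(45.5), 2365)
(array([506. , 305.1]), array([ 62.1, 160.2]), np.float32(175.1), 'z', np.float64(45.2), 746)
```

View pics/g.png

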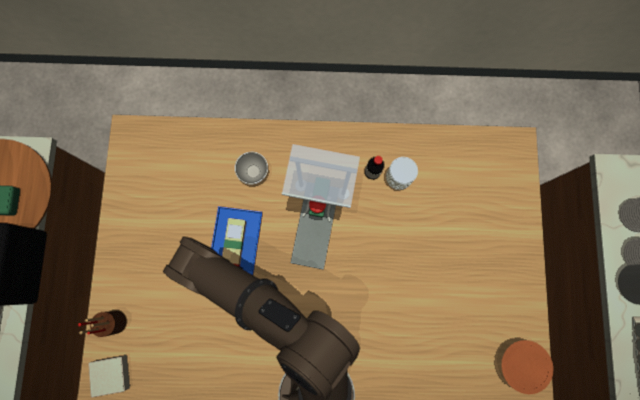

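The carton lies flat in the tray at (234,235), its top at 45 mm, centred. The bowl (252,168), bottle (375,167) and cups (402,172) haven't moved, and the gripper is clear.

```bash
python3 -c "
from cell import *
print(sign_off())"
```

```text
the job is handed in; nothing more can be done
None
```

The job is handed in at about 21.6 s: the carton was stamped while home in the press and now lies flat and lengthwise in the blue tray, the knob is back up, and the bowl, bottle and cups are where they stood; `sign_off` returned no verdict.

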